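# Find the heavier tensioner weight by feel and present it

## Task

Two belt-tensioner weights in the rack look alike apart from a red and a white band, but one is clearly heavier inside: lift the red-banded one well clear of the rack to feel its weight and stand it fully home in a hole of the rack again, let go, then lift the white-banded one well clear and compare. Finish while holding the heavier one upright and still over the middle of the blue bowl, well above its rim, with the lighter one standing fully home in the rack, let go. Tip neither weight over, and leave the bowl, the tape roll and the blue marker where they are.

Things in the scene. Friction and masses are not known exactly. Their poses are not given: they have to be found in the camera images.
- weight_red: red-banded weight, dark closed cylinder 40 mm across, 55 mm tall, on a stem 14 mm across, 30 mm long; red band (48 to 58 mm above the origin) and red dot on top. Origin: the stem's lower tip, z up its axis; standing home in a hole it is 10 mm, the top 95 mm above the bench. Starts in either hole; either weight may be the heavier one, by at least 0.15 kg; both under 0.6 kg; filling shifts 2 mm.
- weight_white: white-banded weight, dark closed cylinder 40 mm across, 55 mm tall, on a stem 14 mm across, 30 mm long; white band (48 to 58 mm above the origin) and white dot on top. Origin: the stem's lower tip, z up its axis; standing home in a hole it is 10 mm, the top 95 mm above the bench. Starts in either hole; either weight may be the heavier one, by at least 0.15 kg; both under 0.6 kg; filling shifts 2 mm.
- rack: aluminium block 90 x 230 x 40 mm, fixed to the bench, with two upright through holes 18 mm in diameter, 140 mm apart along its y; origin: centre of its underside, z up
- hole_a (a point): centre of the mouth of one hole of the rack, on the rack's top face, 40 mm above the bench
- hole_b (a point): centre of the mouth of the other hole of the rack, on the rack's top face, 40 mm above the bench
- bowl: blue bowl with a grey rim, 127 mm across, 62 mm high, open at the top; stands loose on the bench; origin: centre of its underside
- tape: roll of tan tape lying flat, 94 x 104 x 48 mm, to be left alone; origin: centre of its underside
- pen: blue and white marker pen lying on the bench, 17 x 133 x 18 mm, to be left alone; origin: centre of its underside
Not all that is in view belongs to the job. Leave any green or orange look-alike of the weight_white alone.

How it is judged:
By the outcome, as a careful person would: the job done as asked, in the order asked, and still so for the second after the job is handed in, while the arm keeps its last pose, push and grip.
It also fails if it takes over 72 s, if anything falls off the work surface, if the arm or the gripper's body presses on something with over 40 N, if the wrist force passes 120 N, or if a joint passes its speed limit or range.

## Robot

A 6-joint arm with a two-finger parallel gripper is mounted at the origin on the work surface; the furniture and walls round the work are solid. World frame = base frame: x ahead of the robot, y to its left, z up, the work surface at z = 0. Lengths are in mm, angles in rad, forces in N, time in s.
With the tool pointing down it reaches from about 350 to 975 mm from the base axis. Payload 7.1 kg.
Tool frame: the origin (TCP) lies on the front face of the gripper's body, between the roots of the fingers; the fingertips stand 80 mm ahead of it and the grasp point (between the pads) lies 61 mm ahead of it; z points along the fingers, y is the line along which they close (so a half turn about z gives the same grasp; the last joint's range is limited). The gripper opens to 88 mm and grips with 3 to 60 N. Pads are 20 mm wide; open, the fingers measure 115 mm over their backs; the gripper's body (75 mm by 178 mm) begins 61 mm behind the grasp point.
Start: joints at [-1.316, 0.423, 1.63, -0, 1.089, -0.019], TCP at [169.014, -601.698, 302.675] pointing down, gripper open.
Joint ranges: [-3, 3], [-0.9, 2.11], [0.09, 2.58], [-1.31, 4.45], [0.11, 2.69], [-2.54, 2.54]. Speed limits (rad/s): [2.39, 2.39, 3.01, 3.14, 3.14, 3.14].

## Interface

Orientations are given as a rotation vector (axis times angle).
In Python, from workcell import readout, vision, close_job gives the robot as it stands.
- The arm moves only by the tool servo_tool, never from a script. Its argument "plan" is a list that holds one entry, the list of rows, each a list of 7 numbers: the gripper command: -1 is fully open, 1 is shut, values between are in proportion, then the shift along the world's x, y, z in units of 40 mm (1.0 is 40 mm), then the turn, a rotation vector about the world's x, y, z in units of 5 degrees (1.0 is 5 degrees). A call has 1 to 5 rows; each row shifts and turns the commanded pose from where the row before left it; what a row does not reach is not made up. A row lasts 1/12 s, in which the tool goes at most 41.7 mm and 7.16 degrees, less where a joint would pass 70% of its speed; a pose out of reach is approached as far as the arm can. A call is refused whole if a number of a shift passes 1 or a number of a turn 1, either way. A call with a gripper value outside its range is refused whole. The fingers move at their own pace and stop on an object; the grip force is fixed at half the most. Time passes only in rows, so rows that do not move let the fingers close. It gives the time, the measured TCP pose, the force, the opening and the grip force at its end, in the units of the state.
- readout.get_obs(): the state, without advancing time (a new reading comes with each control period).
- vision.get_image(name): name is "scene" or "top"; returns the picture (480x640x3 uint8, red, green, blue); there is no depth.
- vision.camera_params(name): a dict with "fx", "fy", "cx", "cy" (pixels), "D" ([k1, k2, p1, p2, k3] as OpenCV has them; the pictures are not rectified), "rvec" (rotation vector, rad) and "tvec" (3), from world to camera coordinates, as OpenCV has them. Camera axes: x right, y down, z forward; pixel columns grow to the right and rows downward; lengths in mm; the calibration is good to about 2 mm. A picture is of the moment at which its call begins. camera_params takes no time and is no camera call.
- close_job(): hands the job in; it is judged then, once.
The state is a dict: "t": time; "qpos": joint angles; "qvel": joint speeds; "joint_torque": joint torques, N m; "ee_pos": TCP position; "orientation": TCP orientation; "ft_force": force on the tool from outside, world axes, zero at the start; "moment": the same for the moment, N m; "width": finger opening in mm; "grasp_force": force on a finger pad.
Only numpy, scipy, OpenCV 4.12 (cv2) and the standard library are available. Lean on these libraries where they do the work, as an engineer would, in place of code of your own. Each camera call takes 0.05 s, during which the arm holds its last target. There are 200 camera calls.

## Working session

There is one attempt and no reset: what is moved stays moved. The work goes in short steps, Python scripts to look and compute and a tool call to move; the robot and the scene stay as the last step left them, time stands still between calls to the robot, and variables do not carry over. Pictures are saved under pics/ and viewed, at most 10 in all, crops included, and the job is handed in when it is done.

Besides the shell and the picture viewer there is one more tool, called after "Request:" as a command line: name --argument value ..., lists and objects as JSON in quotes. servo_tool: Moves the arm, as the interface text tells. Its arguments: {"type":"object","properties":{"plan":{"type":"array"}},"required":["plan"]}

```bash
mkdir -p pics
cat > h.py <<'E'
import cv2,numpy as np
from workcell import readout,vision
def snap(n,f):
    im=vision.get_image(n); cv2.imwrite('pics/'+f,im[:,:,::-1]); return im
def cam(n):
    c=vision.camera_params(n); K=np.array([[c['fx'],0,c['cx']],[0,c['fy'],c['cy']],[0,0,1]],float)
    return K,np.array(c['D'],float),np.array(c['rvec'],float),np.array(c['tvec'],float)
def px2w(n,uv,z):
    K,D,r,t=cam(n); R=cv2.Rodrigues(r)[0]
    p=cv2.undistortPoints(np.array(uv,float).reshape(-1,1,2),K,D).reshape(-1,2)
    d=np.c_[p,np.ones(len(p))]@R; o=-R.T@t
    return o+d*((np.broadcast_to(z,len(p))-o[2])/d[:,2])[:,None]
def w2px(n,P):
    K,D,r,t=cam(n); return cv2.projectPoints(np.array(P,float).reshape(-1,1,3),r,t,K,D)[0].reshape(-1,2)
E
python3 - <<'E'
from h import *
for n in('top','scene'): snap(n,n+'0.png'); K,D,r,t=cam(n); print(n,-cv2.Rodrigues(r)[0].T@t)
o=readout.get_obs(); print({k:np.round(v,3) for k,v in o.items()})
E
```

```text
top [454.45885998 154.57217937 894.72706062]
scene [ 44.12359286 531.29852785 656.92495614]
{'t': np.float64(0.1), 'qpos': array([-1.316,  0.424,  1.631, -0.   ,  1.089, -0.019]), 'qvel': array([ 0.001, -0.003, -0.002, -0.001,  0.001, -0.001]), 'joint_torque': array([ 1.0000e-03, -5.4561e+01, -2.7433e+01,  6.5000e-02,  1.9000e-02,
       -0.0000e+00]), 'ee_pos': array([ 168.911, -601.345,  301.988]), 'orientation': array([-3.111, -0.429,  0.   ]), 'ft_force': array([ 0.663, -0.313,  0.282]), 'moment': array([-0.02 , -0.056,  0.014]), 'grasp_force': np.float64(0.0), 'width': np.float64(87.908)}
```

View pics/top0.png

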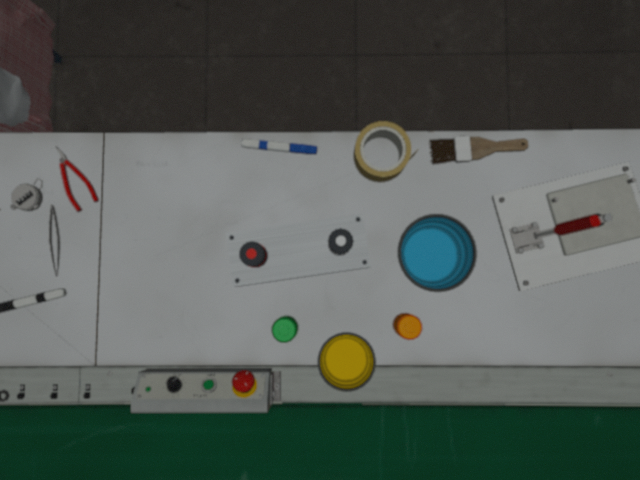

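View pics/scene0.png

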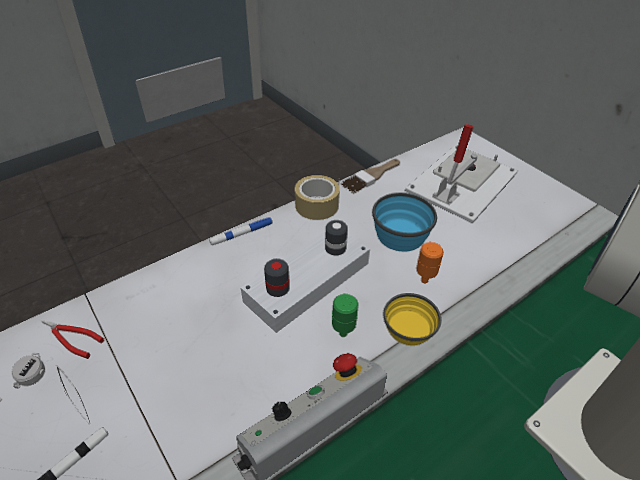

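Candidates in the top view are the red-dotted dark cylinder (252,254) and the white-dotted dark cylinder (340,241), both in the rack. The look-alikes are the green (285,329) and orange (408,327) cylinders. There is also a red button (243,382), a blue bowl (437,252) and a yellow bowl decoy (346,361). I choose the two dark ones in the rack, and check them in a close crop.

Run:
```python
from h import *
a=cv2.imread('pics/top0.png')[200:300,220:380]; cv2.imwrite('pics/c.png',cv2.resize(a,(800,500),interpolation=cv2.INTER_CUBIC))
im=cv2.imread('pics/top0.png').astype(int)
def cen(m,x0,y0,x1,y1):
    ys,xs=np.nonzero(m[y0:y1,x0:x1]); return [xs.mean()+x0,ys.mean()+y0,len(xs)]
B,G,R=im[...,0],im[...,1],im[...,2]
r=cen((R>120)&(G<90),235,238,270,270); w=cen((R>150),333,233,348,249)
print(r,w); print(px2w('top',[r[:2],w[:2]],95).round(1))
# dark tops
for q,bx in((r,(232,232,272,274)),(w,(322,224,360,260))):
    print(cen((im.max(2)<95),*bx))
m=((B>110)&(R<100)&(B-R>40))
print('bowl',cen(m,390,200,485,300))
bl=px2w('top',[[437,214],[437,291],[399,252],[476,252]],62);print(bl.round(1))
sc=[[235,237],[358,219],[237.5,280],[364.5,262]]
print(px2w('top',sc,40).round(1))
# scene dots
s=cv2.imread('pics/scene0.png').astype(int);B,G,R=s[...,0],s[...,1],s[...,2]
r=cen((R>120)&(G<90),262,255,290,274);w=cen(R>150,328,219,346,234);print(r,w,px2w('scene',[r[:2],w[:2]],95).round(1))
print(px2w('scene',[[404,216]],62).round(1))
print(px2w('top',[[383,148],[285,329],[408,327],[437,252]],[48,85,85,62]).round(1))
```

```text
[np.float64(250.93939393939394), np.float64(253.15151515151516), 66] [np.float64(340.4054054054054), np.float64(240.16216216216216), 37]
[[507.2 267.6  95. ]
 [527.1 129.   95. ]]
[np.float64(253.41127348643005), np.float64(254.31106471816284), 479]
[np.float64(339.86744186046514), np.float64(241.68837209302325), 430]
bowl [np.float64(430.21880570409985), np.float64(254.26247771836006), 2244]
[[572.2 -28.1  62. ]
 [448.5 -25.4  62. ]
 [510.8  34.   62. ]
 [510.6 -88.8  62. ]]
[[537.8 302.1  40. ]
 [567.4  97.9  40. ]
 [466.6 297.   40. ]
 [495.9  87.7  40. ]]
[np.float64(275.82), np.float64(265.16), 50] [np.float64(336.71014492753625), np.float64(222.7391304347826), 69] [[508.3 268.8  95. ]
 [533.  125.4  95. ]]
[[502.3 -15.9  62. ]]
[[685.1  56.   48. ]
 [390.3 215.   85. ]
 [393.5  25.3  85. ]
 [510.7 -26.8  62. ]]
```

View pics/c.png

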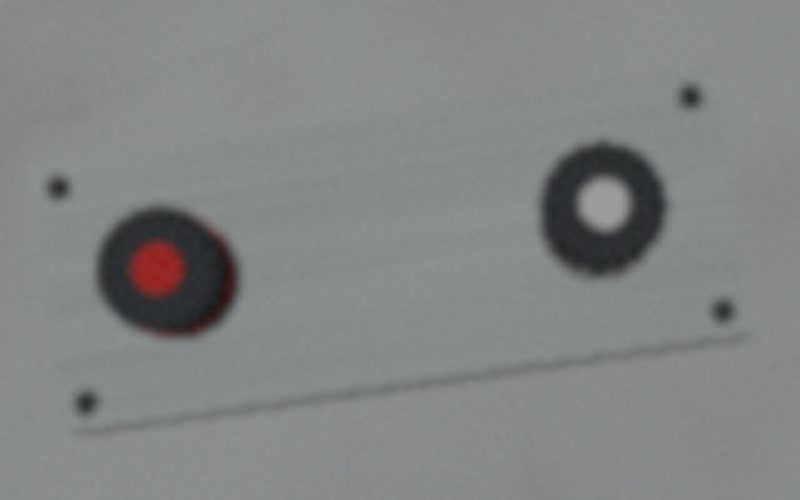

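The crop confirms red at (251,253.5) and white at (341,240.5), with four rack screws around them. Next I refine the hole positions from the screws and get the lever height for clearance.

Run:
```python
from h import *
s=px2w('top',np.array([[231.2,237.2],[357.6,219],[236.8,280.2],[364.2,261.6]]),40);print(s.round(1),s.mean(0))
d=px2w('top',[[251.0,253.3],[340.6,240.4]],95);print(d.round(1),d.mean(0),np.linalg.norm(d[0]-d[1]))
# lever top triangulation
P=[];pt=[]
for n,uv in(('top',[603,219]),('scene',[468,127])):
    K,D,r,t=cam(n);P.append(np.c_[cv2.Rodrigues(r)[0],t]);pt.append(cv2.undistortPoints(np.array([[uv]],float),K,D).reshape(2,1))
X=cv2.triangulatePoints(P[0],P[1],*pt);print((X[:3]/X[3]).ravel())
```

```text
[[537.4 308.4  40. ]
 [567.4  98.5  40. ]
 [466.3 298.2  40. ]
 [496.6  88.2  40. ]] [516.90684462 198.34425404  40.        ]
[[507.  267.5  95. ]
 [526.8 128.7  95. ]] [516.87706919 198.101664    95.        ] 140.17320614696652
[ 553.67319703 -236.19384144  159.05819804]
```

Request:
servo_tool --plan '[[[-1,0.7,0.7,0.3,0,0,0],[-1,0.7,0.7,0.3,0,0,0],[-1,0.7,0.7,0.2,0,0,0],[-1,0.7,0.7,0.2,0,0,0],[-1,0.7,0.7,0,0,0,0]]]'

```text
t: 0.52
ee_pos: [310.2, -460.8, 344.0]
orientation: [3.11, 0.427, 0.002]
ft_force: [1.5, -0.2, -0.7]
width: 87.9
grasp_force: 0.0
```

Request:
servo_tool --plan '[[[-1,0.25,0.9,0,0,0,0],[-1,0.25,0.9,0,0,0,0],[-1,0.25,0.9,0,0,0,0],[-1,0.25,0.9,0,0,0,0],[-1,0.25,0.9,0,0,0,0]]]'

```text
t: 0.93
ee_pos: [359.0, -279.8, 342.4]
orientation: [-3.112, -0.428, 0.0]
ft_force: [-0.0, 0.2, 1.1]
width: 87.9
grasp_force: 0.0
```

Request:
servo_tool --plan '[[[-1,0.25,0.9,0,0,0,0],[-1,0.25,0.9,0,0,0,0],[-1,0.25,0.9,0,0,0,0],[-1,0.25,0.9,0,0,0,0],[-1,0.25,0.9,0,0,0,0]]]'

```text
t: 1.35
ee_pos: [408.9, -99.9, 342.6]
orientation: [-3.112, -0.428, 0.0]
ft_force: [0.7, 0.0, -1.0]
width: 87.8
grasp_force: 0.0
```

Request:
servo_tool --plan '[[[-1,0.25,0.9,0,0,0,0],[-1,0.25,0.9,0,0,0,0],[-1,0.25,0.9,0,0,0,0],[-1,0.25,0.9,0,0,0,0],[-1,0.25,0.9,0,0,0,0]]]'

```text
t: 1.77
ee_pos: [458.9, 80.3, 342.6]
orientation: [3.112, 0.429, -0.0]
ft_force: [0.7, -0.4, 0.4]
width: 87.7
grasp_force: 0.0
```

Request:
servo_tool --plan '[[[-1,0.24,0.95,-0.5,0,0,0],[-1,0.24,0.95,-0.5,0,0,0],[-1,0.24,0.95,-0.5,0,0,0],[-1,0.24,0.95,-0.5,0,0,0],[-1,0.24,0.93,-0.5,0,0,0]]]'

```text
t: 2.18
ee_pos: [504.5, 259.9, 246.5]
orientation: [3.112, 0.429, -0.001]
ft_force: [0.6, -0.0, -0.6]
width: 87.7
grasp_force: 0.0
```

Request:
servo_tool --plan '[[[-1,0,0,0,0,0,0],[-1,0,0,0,0,0,0],[-1,0,0,0,0,0,0]]]'

```text
t: 2.43
ee_pos: [504.1, 257.7, 247.3]
orientation: [3.111, 0.43, -0.002]
ft_force: [0.5, -1.1, 0.2]
width: 87.8
grasp_force: 0.0
```

Request:
servo_tool --plan '[[[-1,0.07,0.25,-0.4,0,0,0],[-1,0,0,-0.7,0,0,0],[-1,0,0,-0.7,0,0,0],[-1,0,0,-0.6,0,0,0],[-1,0,0,-0.5,0,0,0]]]'

```text
t: 2.85
ee_pos: [507.3, 266.4, 131.4]
orientation: [3.113, 0.426, 0.001]
ft_force: [0.2, 0.0, 0.8]
width: 87.5
grasp_force: 0.0
```

Request:
servo_tool --plan '[[[-1,0,0,0,0,0,0],[-1,0,0,0,0,0,0],[-1,0,0,0,0,0,0]]]'

```text
t: 3.1
ee_pos: [508.3, 267.6, 133.4]
orientation: [-3.112, -0.427, -0.003]
ft_force: [0.2, 0.1, 0.5]
width: 87.8
grasp_force: 0.0
```

Run:
```python
from h import *
o=readout.get_obs();print(o['ee_pos'],o['orientation'])
a=snap('scene','s1.png')[200:330,220:380]; cv2.imwrite('pics/s1c.png',cv2.resize(a[:,:,::-1],None,fx=4,fy=4,interpolation=cv2.INTER_CUBIC))
```

```text
[508.30118108 267.58078818 133.43007407] [-3.11180231 -0.42689397 -0.00323431]
```

View pics/s1c.png

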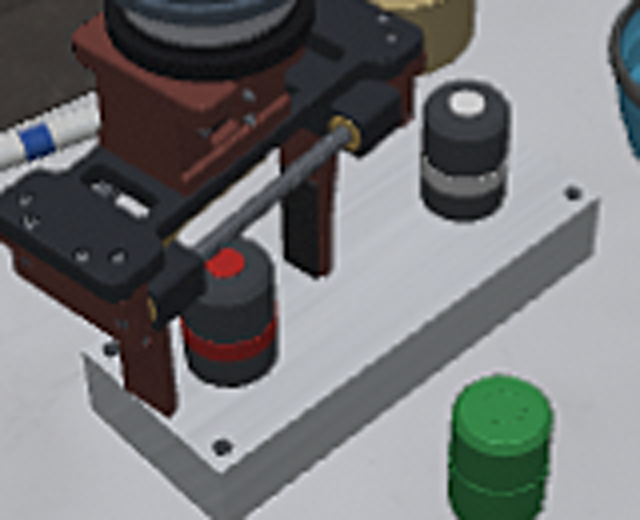

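The scene crop shows the open fingers straddling the red-banded weight (dot at crop (225,262)), clear of the rack and of the white weight. Now I close.

Request:
servo_tool --plan '[[[1,0,0,0,0,0,0],[1,0,0,0,0,0,0],[1,0,0,0,0,0,0],[1,0,0,0,0,0,0],[1,0,0,0,0,0,0]]]'

```text
t: 3.57
ee_pos: [507.4, 268.1, 132.0]
orientation: [-3.112, -0.429, -0.001]
ft_force: [0.3, -0.4, 0.0]
width: 57.7
grasp_force: 0.0
```

Request:
servo_tool --plan '[[[1,0,0,0,0,0,0],[1,0,0,0,0,0,0],[1,0,0,0,0,0,0],[1,0,0,0,0,0,0],[1,0,0,0,0,0,0]]]'

```text
t: 3.98
ee_pos: [507.4, 268.1, 131.6]
orientation: [-3.112, -0.429, 0.0]
ft_force: [-0.6, 1.5, 0.4]
width: 40.1
grasp_force: 30.0
```

Run:
```python
from h import *
o=readout.get_obs();print({k:np.round(v,3) for k,v in o.items()})
```

```text
{'t': np.float64(3.983), 'qpos': array([0.465, 0.595, 1.835, 0.   , 0.713, 1.762]), 'qvel': array([-0.003,  0.   ,  0.002,  0.002,  0.001, -0.   ]), 'joint_torque': array([-4.7500e-01, -5.4906e+01, -1.7983e+01, -1.4900e-01, -5.2000e-02,
       -2.0000e-03]), 'ee_pos': array([507.384, 268.102, 131.646]), 'orientation': array([-3.112, -0.429,  0.   ]), 'ft_force': array([-0.565,  1.472,  0.417]), 'moment': array([ 0.086,  0.086, -0.035]), 'grasp_force': np.float64(30.0), 'width': np.float64(40.129)}
```

Request:
servo_tool --plan '[[[1,0,0,0.2,0,0,0],[1,0,0,0.3,0,0,0],[1,0,0,0.4,0,0,0],[1,0,0,0.4,0,0,0],[1,0,0,0.5,0,0,0]]]'

```text
t: 4.4
ee_pos: [506.8, 267.7, 204.4]
orientation: [3.112, 0.429, -0.002]
ft_force: [-0.4, 0.2, -4.1]
width: 39.8
grasp_force: 30.0
```

Request:
servo_tool --plan '[[[1,0,0,0.5,0,0,0],[1,0,0,0.4,0,0,0],[1,0,0,0.2,0,0,0],[1,0,0,0.1,0,0,0],[1,0,0,0,0,0,0]]]'

```text
t: 4.82
ee_pos: [507.5, 268.1, 252.6]
orientation: [-3.112, -0.429, -0.002]
ft_force: [-0.2, 0.4, -5.4]
width: 39.9
grasp_force: 30.0
```

Request:
servo_tool --plan '[[[1,0,0,0,0,0,0],[1,0,0,0,0,0,0],[1,0,0,0,0,0,0],[1,0,0,0,0,0,0],[1,0,0,0,0,0,0]]]'

```text
t: 5.23
ee_pos: [507.2, 267.9, 251.0]
orientation: [3.112, 0.429, -0.002]
ft_force: [0.6, 0.1, -3.6]
width: 39.8
grasp_force: 30.0
```

Request:
servo_tool --plan '[[[1,0,0,0,0,0,0],[1,0,0,0,0,0,0],[1,0,0,0,0,0,0]]]'

```text
t: 5.48
ee_pos: [507.4, 268.0, 251.6]
orientation: [3.112, 0.429, -0.0]
ft_force: [0.4, 0.1, -4.2]
width: 40.0
grasp_force: 30.0
```

```bash
cat > w.py <<'E'
from h import *
F=[];T=[];X=[];M=[]
for i in range(15):
    vision.get_image('top');o=readout.get_obs();F.append(o['ft_force']);T.append(o['joint_torque']);X.append(o['ee_pos']);M.append(o['moment'])
print(np.mean(F,0).round(2),np.std(F,0).round(2),'tau',np.mean(T,0).round(2),'M',np.mean(M,0).round(3),'pos',np.mean(X,0).round(2),np.std(X,0).round(2),o['orientation'],o['width'],o['t'],np.round(o['qpos'],3))
E
python3 w.py
python3 - <<'E'
from h import *
a=snap('scene','s2.png')[150:330,200:400]; cv2.imwrite('pics/s2c.png',cv2.resize(a[:,:,::-1],None,fx=3,fy=3,interpolation=cv2.INTER_CUBIC))
E
```

```text
[ 0.02 -0.03 -4.02] [0.49 0.66 0.47] tau [  0.   -53.03 -25.68  -0.    -0.08  -0.  ] M [0.    0.004 0.003] pos [507.42 268.02 251.7 ] [0.01 0.01 0.02] [-3.11219749e+00 -4.28730602e-01 -3.00013784e-06] 39.838045602773676 6.2333 [0.465 0.413 1.783 0.    0.945 1.762]
```

View pics/s2c.png

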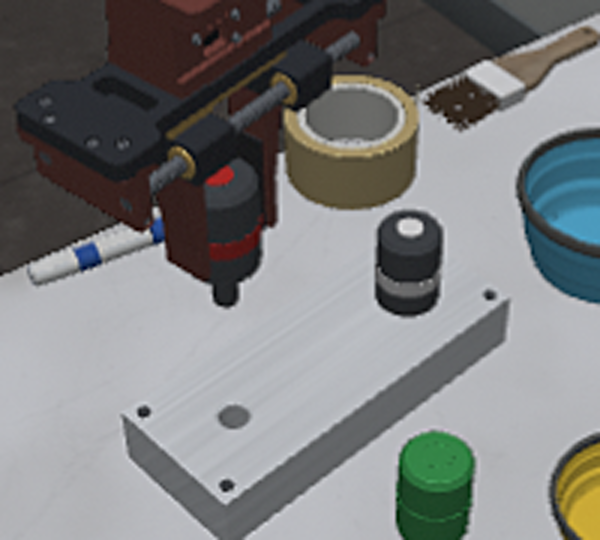

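The picture shows the red weight hanging upright with its stem (crop (225,290)) well above the empty hole (233,416). It weighs about 4.0 N. I lower it straight back.

Request:
servo_tool --plan '[[[1,0,0,-0.3,0,0,0],[1,0,0,-0.5,0,0,0],[1,0,0,-0.5,0,0,0],[1,0,0,-0.4,0,0,0],[1,0,0,-0.2,0,0,0]]]'

```text
t: 6.7
ee_pos: [506.2, 267.4, 172.9]
orientation: [3.111, 0.429, -0.005]
ft_force: [-0.1, -0.9, -3.5]
width: 39.7
grasp_force: 30.0
```

Request:
servo_tool --plan '[[[1,0,0,-0.2,0,0,0],[1,0,0,-0.2,0,0,0],[1,0,0,-0.2,0,0,0],[1,0,0,-0.2,0,0,0],[1,0,0,-0.1,0,0,0]]]'

```text
t: 7.12
ee_pos: [507.3, 268.0, 138.9]
orientation: [3.112, 0.429, -0.0]
ft_force: [-0.3, 0.4, -4.2]
width: 40.1
grasp_force: 30.0
```

Request:
servo_tool --plan '[[[1,0,0,-0.1,0,0,0],[1,0,0,-0.06,0,0,0],[1,0,0,-0.04,0,0,0],[1,0,0,-0.01,0,0,0],[1,0,0,0,0,0,0]]]'

```text
t: 7.53
ee_pos: [507.6, 268.1, 131.6]
orientation: [-3.112, -0.429, -0.001]
ft_force: [-0.4, 0.0, -1.9]
width: 39.2
grasp_force: 30.0
```

```bash
sed -i 's/range(15)/range(5)/' w.py; python3 w.py
```

```text
[-0.99 -0.26 -0.52] [0.36 0.22 0.69] tau [-1.000e-02 -5.567e+01 -1.893e+01  1.000e-02 -3.700e-01 -0.000e+00] M [-0.138  0.159 -0.037] pos [507.56 268.09 131.64] [0.02 0.01 0.02] [-3.11203542e+00 -4.28691396e-01 -7.67354053e-04] 39.65713794739079 7.7833 [0.465 0.595 1.835 0.    0.712 1.762]
```

Request:
servo_tool --plan '[[[-1,0,0,0,0,0,0],[-1,0,0,0,0,0,0],[-1,0,0,0,0,0,0],[-1,0,0,0,0,0,0],[-1,0,0,0,0,0,0]]]'

```text
t: 8.2
ee_pos: [507.5, 268.1, 131.4]
orientation: [-3.112, -0.429, -0.001]
ft_force: [-0.7, -0.1, -0.3]
width: 69.7
grasp_force: 0.0
```

Request:
servo_tool --plan '[[[-1,0,0,0,0,0,0],[-1,0,0,0,0,0,0],[-1,0,0,0,0,0,0],[-1,0,0,0,0,0,0],[-1,0,0,0,0,0,0]]]'

```text
t: 8.62
ee_pos: [507.4, 268.0, 131.3]
orientation: [3.112, 0.429, -0.0]
ft_force: [-0.4, -0.6, 0.3]
width: 88.0
grasp_force: 0.0
```

Request:
servo_tool --plan '[[[-1,0,0,0.3,0,0,0],[-1,0,0,0.5,0,0,0],[-1,0,0,0.7,0,0,0],[-1,0,0,0.7,0,0,0],[-1,0,0,0.3,0,0,0]]]'

```text
t: 9.03
ee_pos: [508.7, 268.7, 235.4]
orientation: [-3.111, -0.429, -0.008]
ft_force: [0.7, 0.7, 0.8]
width: 87.9
grasp_force: 0.0
```

Request:
servo_tool --plan '[[[-1,0.1,-0.7,0,0,0,0],[-1,0.1,-0.7,0,0,0,0],[-1,0.1,-0.7,0,0,0,0],[-1,0.1,-0.7,0,0,0,0],[-1,0.08,-0.68,0,0,0,0]]]'

```text
t: 9.45
ee_pos: [526.5, 127.5, 231.5]
orientation: [3.112, 0.429, 0.0]
ft_force: [0.9, -0.4, 0.8]
width: 87.8
grasp_force: 0.0
```

```bash
python3 w.py
python3 - <<'E'
from h import *
a=snap('scene','s3.png')[150:330,200:400]; cv2.imwrite('pics/s3c.png',cv2.resize(a[:,:,::-1],None,fx=3,fy=3,interpolation=cv2.INTER_CUBIC))
E
```

```text
[-0.04 -0.49 -0.44] [0.23 1.02 0.47] tau [  0.28 -48.21 -22.72   0.1   -0.12  -0.15] M [-0.016 -0.005 -0.02 ] pos [526.64 126.95 231.38] [0.04 1.78 0.02] [-3.11206647e+00 -4.27728161e-01 -1.95455661e-04] 87.7533567930015 9.7 [0.218 0.4   1.866 0.    0.876 1.516]
```

View pics/s3c.png

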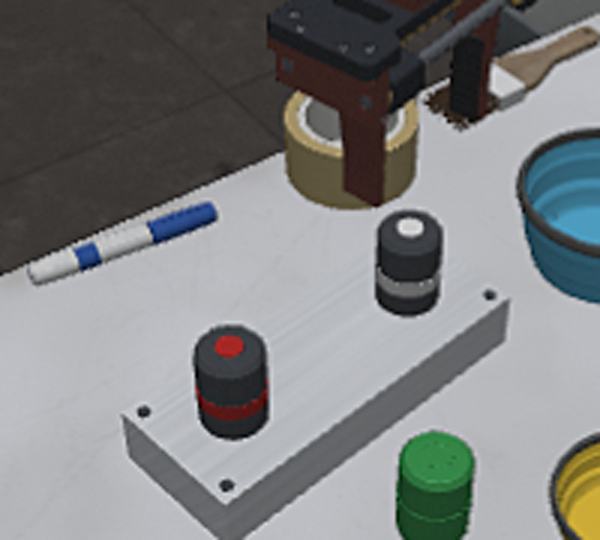

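The red weight stands upright and fully home (crop (230,380)), with the gripper above the white one (410,260). Now I descend and grip.

Request:
servo_tool --plan '[[[-1,0,0,-0.3,0,0,0],[-1,0,0,-0.6,0,0,0],[-1,0,0,-0.7,0,0,0],[-1,0,0,-0.6,0,0,0],[-1,0,0,-0.3,0,0,0]]]'

```text
t: 10.17
ee_pos: [524.8, 129.4, 128.0]
orientation: [3.112, 0.431, -0.006]
ft_force: [-0.2, -0.8, 0.6]
width: 88.1
grasp_force: 0.0
```

Request:
servo_tool --plan '[[[1,0,0,0,0,0,0],[1,0,0,0,0,0,0],[1,0,0,0,0,0,0],[1,0,0,0,0,0,0],[1,0,0,0,0,0,0]]]'

```text
t: 10.58
ee_pos: [527.4, 129.0, 132.5]
orientation: [-3.112, -0.429, -0.004]
ft_force: [-0.4, -0.0, -0.6]
width: 57.6
grasp_force: 0.0
```

Request:
servo_tool --plan '[[[1,0,0,0,0,0,0],[1,0,0,0,0,0,0],[1,0,0,0,0,0,0],[1,0,0,0,0,0,0],[1,0,0,0,0,0,0]]]'

```text
t: 11.0
ee_pos: [526.9, 128.8, 131.8]
orientation: [-3.112, -0.429, -0.001]
ft_force: [-1.8, -0.3, 6.8]
width: 40.1
grasp_force: 30.0
```

```bash
python3 w.py
```

```text
[-1.11 -0.42  6.15] [0.45 0.41 0.5 ] tau [-6.000e-02 -4.901e+01 -1.624e+01  0.000e+00 -3.900e-01  2.000e-02] M [0.001 0.188 0.02 ] pos [526.89 128.85 131.83] [0.01 0.01 0.01] [-3.11214193e+00 -4.28611652e-01 -1.04622922e-03] 40.036671832501334 11.25 [0.218 0.562 1.906 0.    0.673 1.515]
```

Request:
servo_tool --plan '[[[1,0,0,0.2,0,0,0],[1,0,0,0.3,0,0,0],[1,0,0,0.4,0,0,0],[1,0,0,0.4,0,0,0],[1,0,0,0.5,0,0,0]]]'

```text
t: 11.67
ee_pos: [526.1, 128.7, 204.2]
orientation: [3.112, 0.429, -0.002]
ft_force: [0.3, -0.2, -1.2]
width: 40.0
grasp_force: 30.0
```

Request:
servo_tool --plan '[[[1,0,0,0.5,0,0,0],[1,0,0,0.4,0,0,0],[1,0,0,0.2,0,0,0],[1,0,0,0.1,0,0,0],[1,0,0,0,0,0,0]]]'

```text
t: 12.08
ee_pos: [526.8, 128.8, 252.2]
orientation: [-3.112, -0.429, -0.002]
ft_force: [-0.0, -0.1, -1.3]
width: 39.8
grasp_force: 30.0
```

Request:
servo_tool --plan '[[[1,0,0,0,0,0,0],[1,0,0,0,0,0,0],[1,0,0,0,0,0,0],[1,0,0,0,0,0,0],[1,0,0,0,0,0,0]]]'

```text
t: 12.5
ee_pos: [526.4, 128.8, 250.7]
orientation: [3.112, 0.429, -0.002]
ft_force: [0.5, 0.3, -1.1]
width: 40.1
grasp_force: 30.0
```

```bash
sed -i 's/range(5)/range(12)/' w.py; python3 w.py;python3 - <<'E'
from h import *
a=snap('scene','s4.png')[150:330,200:400]; cv2.imwrite('pics/s4c.png',cv2.resize(a[:,:,::-1],None,fx=3,fy=3,interpolation=cv2.INTER_CUBIC))
E
```

```text
[ 0.02 -0.1  -1.04] [0.67 0.39 0.43] tau [-0.000e+00 -4.809e+01 -2.399e+01  2.000e-02 -7.000e-02 -0.000e+00] M [0.01  0.006 0.002] pos [526.58 128.81 251.17] [0.05 0.02 0.17] [-3.11215935e+00 -4.28669335e-01 -1.09406092e-04] 39.97563973842535 13.1 [0.218 0.371 1.853 0.    0.917 1.515]
```

View pics/s4c.png

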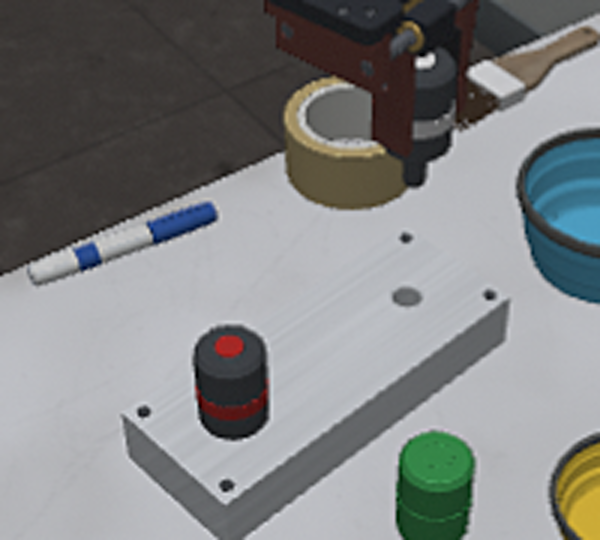

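The picture shows the white weight lifted upright with its stem (crop (415,175)) clear of its hole (407,297), and the red one home. White is about 1.0 N against red's 4.0 N, so red is the heavier. I put white back in its hole.

Request:
servo_tool --plan '[[[1,0,0,-0.3,0,0,0],[1,0,0,-0.5,0,0,0],[1,0,0,-0.5,0,0,0],[1,0,0,-0.4,0,0,0],[1,0,0,-0.2,0,0,0]]]'

```text
t: 13.57
ee_pos: [525.7, 128.6, 173.5]
orientation: [3.112, 0.429, -0.004]
ft_force: [-0.8, -0.6, -1.2]
width: 39.7
grasp_force: 30.0
```

Request:
servo_tool --plan '[[[1,0,0,-0.2,0,0,0],[1,0,0,-0.2,0,0,0],[1,0,0,-0.2,0,0,0],[1,0,0,-0.2,0,0,0],[1,0,0,-0.1,0,0,0]]]'

```text
t: 13.98
ee_pos: [526.5, 128.8, 138.5]
orientation: [3.112, 0.429, -0.001]
ft_force: [0.1, -0.2, -1.2]
width: 39.6
grasp_force: 30.0
```

Request:
servo_tool --plan '[[[1,0,0,-0.1,0,0,0],[1,0,0,-0.06,0,0,0],[1,0,0,-0.04,0,0,0],[1,0,0,0,0,0,0],[1,0,0,0,0,0,0]]]'

```text
t: 14.4
ee_pos: [526.7, 128.8, 131.8]
orientation: [-3.112, -0.429, -0.001]
ft_force: [-2.2, -0.8, 4.7]
width: 40.1
grasp_force: 30.0
```

```bash
sed -i 's/range(12)/range(4)/' w.py; python3 w.py
```

```text
[-2.5  -0.68  5.94] [0.28 0.3  0.81] tau [ 1.000e-02 -4.945e+01 -1.725e+01  2.000e-02 -7.700e-01  0.000e+00] M [-0.094  0.384 -0.011] pos [526.71 128.84 131.84] [0.01 0.02 0.  ] [-3.11214996e+00 -4.28793818e-01 -6.18702587e-04] 39.92969619661112 14.6 [0.218 0.562 1.906 0.    0.673 1.515]
```

Request:
servo_tool --plan '[[[-1,0,0,0,0,0,0],[-1,0,0,0,0,0,0],[-1,0,0,0,0,0,0],[-1,0,0,0,0,0,0],[-1,0,0,0,0,0,0]]]'

```text
t: 15.02
ee_pos: [526.7, 128.8, 131.2]
orientation: [-3.112, -0.429, -0.0]
ft_force: [0.5, 0.7, 0.2]
width: 69.7
grasp_force: 0.0
```

Request:
servo_tool --plan '[[[-1,0,0,0,0,0,0],[-1,0,0,0,0,0,0],[-1,0,0,0,0,0,0],[-1,0,0,0,0,0,0],[-1,0,0,0,0,0,0]]]'

```text
t: 15.43
ee_pos: [526.6, 128.8, 131.2]
orientation: [-3.112, -0.429, 0.0]
ft_force: [-0.8, 0.3, 0.2]
width: 87.8
grasp_force: 0.0
```

Request:
servo_tool --plan '[[[-1,0,0,0.3,0,0,0],[-1,0,0,0.5,0,0,0],[-1,0,0,0.7,0,0,0],[-1,0,0,0.7,0,0,0],[-1,0,0,0.3,0,0,0]]]'

```text
t: 15.85
ee_pos: [527.9, 129.1, 235.2]
orientation: [-3.112, -0.429, -0.008]
ft_force: [0.7, 0.1, 0.4]
width: 88.1
grasp_force: 0.0
```

Request:
servo_tool --plan '[[[-1,-0.1,0.7,0,0,0,0],[-1,-0.1,0.7,0,0,0,0],[-1,-0.1,0.7,0,0,0,0],[-1,-0.1,0.7,0,0,0,0],[-1,-0.08,0.68,0,0,0,0]]]'

```text
t: 16.27
ee_pos: [506.9, 269.2, 231.5]
orientation: [-3.112, -0.428, -0.0]
ft_force: [0.2, 0.5, -0.4]
width: 87.8
grasp_force: 0.0
```

```bash
sed -i 's/range(4)/range(8)/' w.py; python3 w.py
python3 - <<'E'
from h import *
a=snap('scene','s5.png')[150:330,200:400]; cv2.imwrite('pics/s5c.png',cv2.resize(a[:,:,::-1],None,fx=3,fy=3,interpolation=cv2.INTER_CUBIC))
E
```

```text
[-0.    0.19 -0.29] [0.46 0.87 0.64] tau [ 7.000e-02 -5.146e+01 -2.298e+01 -5.000e-02 -0.000e+00  8.000e-02] M [ 0.032  0.01  -0.019] pos [507.13 268.84 231.29] [0.22 2.1  0.2 ] [ 3.11222063e+00  4.26785474e-01 -5.53915951e-04] 87.77368724811778 16.6667 [ 0.464  0.441  1.797 -0.     0.904  1.762]
```

View pics/s5c.png

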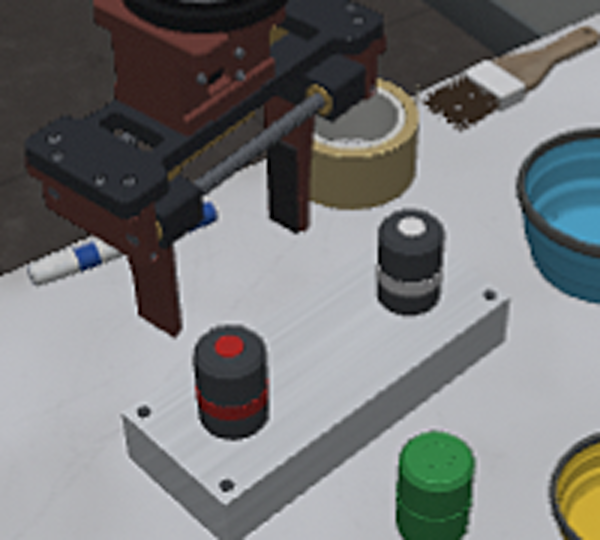

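Both weights stand upright and fully home (white at crop (410,262), red at (232,380)). I pick up the red one.

Request:
servo_tool --plan '[[[-1,0,0,-0.3,0,0,0],[-1,0,0,-0.6,0,0,0],[-1,0,0,-0.7,0,0,0],[-1,0,0,-0.6,0,0,0],[-1,0,0,-0.3,0,0,0]]]'

```text
t: 17.13
ee_pos: [506.0, 266.7, 127.9]
orientation: [3.111, 0.427, -0.006]
ft_force: [-0.2, -0.3, -0.3]
width: 87.8
grasp_force: 0.0
```

Request:
servo_tool --plan '[[[-1,0,0,0,0,0,0],[-1,0,0,0,0,0,0],[1,0,0,0,0,0,0],[1,0,0,0,0,0,0],[1,0,0,0,0,0,0]]]'

```text
t: 17.55
ee_pos: [508.1, 268.4, 132.6]
orientation: [-3.111, -0.429, -0.004]
ft_force: [0.2, -0.2, -0.4]
width: 71.2
grasp_force: 0.0
```

Request:
servo_tool --plan '[[[1,0,0,0,0,0,0],[1,0,0,0,0,0,0],[1,0,0,0,0,0,0],[1,0,0,0,0,0,0],[1,0,0,0,0,0,0]]]'

```text
t: 17.97
ee_pos: [507.4, 268.0, 131.4]
orientation: [-3.112, -0.429, -0.0]
ft_force: [-0.5, 0.7, 1.6]
width: 39.5
grasp_force: 30.0
```

Request:
servo_tool --plan '[[[1,0,0,0,0,0,0],[1,0,0,0,0,0,0],[1,0,0,0,0,0,0],[1,0,0,0,0,0,0]]]'

```text
t: 18.3
ee_pos: [507.4, 268.1, 131.4]
orientation: [-3.112, -0.429, -0.0]
ft_force: [0.4, -0.1, 2.9]
width: 40.0
grasp_force: 30.0
```

```bash
sed -i 's/range(8)/range(4)/' w.py; python3 w.py
python3 - <<'E'
from h import *
# bowl rim circle: fit from grey-dark rim outline in top0
im=cv2.imread('pics/top0.png').astype(int)[200:305,385:490]
B,G,R=im[...,0],im[...,1],im[...,2]
m=(((B-R)>25)|(im.max(2)<110)).astype(np.uint8)
c=max(cv2.findContours(m,cv2.RETR_EXTERNAL,cv2.CHAIN_APPROX_NONE)[0],key=cv2.contourArea)
w=px2w('top',c.reshape(-1,2)+[385,200],62)[:,:2]
print(cv2.minEnclosingCircle(w.astype(np.float32)),cv2.fitEllipse(w.astype(np.float32)))
E
```

```text
[-0.68 -0.2   3.81] [0.62 0.16 0.52] tau [-2.100e-01 -5.305e+01 -1.773e+01 -4.000e-02 -3.300e-01  2.000e-02] M [-0.03  0.15  0.02] pos [507.43 268.06 131.4 ] [0.01 0.01 0.01] [-3.11212168e+00 -4.28772236e-01 -1.54420697e-04] 39.93988541392424 18.5 [0.465 0.595 1.835 0.    0.712 1.762]
((510.58782958984375, -25.945161819458008), 63.52932357788086) ((510.4324645996094, -26.038097381591797), (124.90745544433594, 125.66923522949219), 1.7000322341918945)
```

Request:
servo_tool --plan '[[[1,0,0,0.2,0,0,0],[1,0,0,0.4,0,0,0],[1,0,0,0.5,0,0,0],[1,0,0,0.6,0,0,0],[1,0,0,0.6,0,0,0]]]'

```text
t: 18.92
ee_pos: [506.6, 267.6, 223.5]
orientation: [3.111, 0.428, -0.004]
ft_force: [-0.2, 0.7, -4.2]
width: 39.9
grasp_force: 30.0
```

Request:
servo_tool --plan '[[[1,0,0,0.6,0,0,0],[1,0,0,0.5,0,0,0],[1,0,0,0.4,0,0,0],[1,0,0,0.2,0,0,0],[1,0,0,0,0,0,0]]]'

```text
t: 19.33
ee_pos: [507.8, 268.2, 292.9]
orientation: [-3.111, -0.429, -0.004]
ft_force: [0.8, -1.2, -4.8]
width: 39.5
grasp_force: 30.0
```

Request:
servo_tool --plan '[[[1,0.01,-0.2,0,0,0,0],[1,0.01,-0.3,0,0,0,0],[1,0.01,-0.4,0,0,0,0],[1,0.01,-0.5,0,0,0,0],[1,0.01,-0.6,0,0,0,0]]]'

```text
t: 19.75
ee_pos: [508.6, 186.6, 289.7]
orientation: [3.111, 0.43, -0.004]
ft_force: [1.0, -1.7, -3.8]
width: 39.7
grasp_force: 30.0
```

Request:
servo_tool --plan '[[[1,0.01,-0.6,0,0,0,0],[1,0.01,-0.6,0,0,0,0],[1,0.01,-0.6,0,0,0,0],[1,0,-0.6,0,0,0,0],[1,0,-0.6,0,0,0,0]]]'

```text
t: 20.17
ee_pos: [509.4, 65.8, 289.8]
orientation: [3.112, 0.428, -0.005]
ft_force: [-0.0, -0.4, -4.1]
width: 39.8
grasp_force: 30.0
```

Request:
servo_tool --plan '[[[1,0,-0.6,0,0,0,0],[1,0,-0.6,0,0,0,0],[1,0,-0.5,0,0,0,0],[1,0,-0.4,0,0,0,0],[1,0,-0.25,0,0,0,0]]]'

```text
t: 20.58
ee_pos: [509.4, -28.3, 289.9]
orientation: [-3.112, -0.426, 0.005]
ft_force: [0.6, -0.7, -3.7]
width: 39.8
grasp_force: 30.0
```

Request:
servo_tool --plan '[[[1,0,0,0,0,0,0],[1,0,0,0,0,0,0],[1,0,0,0,0,0,0],[1,0,0,0,0,0,0],[1,0,0,0,0,0,0]]]'

```text
t: 21.0
ee_pos: [510.6, -25.2, 291.2]
orientation: [-3.112, -0.43, 0.0]
ft_force: [0.3, -0.3, -3.4]
width: 39.3
grasp_force: 30.0
```

Request:
servo_tool --plan '[[[1,0,0,0,0,0,0],[1,0,0,0,0,0,0],[1,0,0,0,0,0,0],[1,0,0,0,0,0,0],[1,0,0,0,0,0,0]]]'

```text
t: 21.42
ee_pos: [510.6, -25.9, 291.3]
orientation: [3.112, 0.429, 0.0]
ft_force: [-0.2, -0.8, -3.7]
width: 40.2
grasp_force: 30.0
```

```bash
sed -i 's/range(4)/range(8)/' w.py; python3 w.py; python3 -c "
from h import *
snap('scene','s6.png')"
```

```text
[ 0.34 -0.01 -4.32] [0.53 0.46 0.26] tau [ 2.000e-02 -4.488e+01 -2.659e+01  3.000e-02 -7.000e-02 -0.000e+00] M [0.008 0.002 0.018] pos [510.62 -25.99 291.29] [0.02 0.02 0.01] [-3.11220230e+00 -4.28595496e-01 -7.62745766e-05] 39.51166002071545 21.8167 [-0.074  0.272  1.888  0.     0.981  1.223]
```

View pics/s6.png

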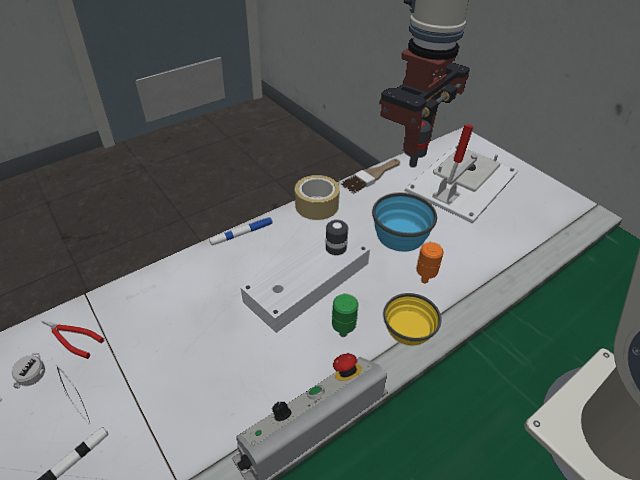

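The red weight hangs upright at (415,150), above the bowl (404,216). The white weight is home at (337,238), and everything else is unmoved. One last check of the centring, in the scene camera, before handing in.

Run:
```python
from h import *
a=np.linspace(0,2*np.pi,60)
p=w2px('scene',np.c_[510.5+63.5*np.cos(a),-26+63.5*np.sin(a),0*a+62]);print(p.min(0),p.max(0))
print(w2px('scene',[[510.6,-26,170.3],[526.8,128.7,95]]))
s=cv2.imread('pics/s6.png')
b=s[170:260,350:460]; w=s[125:175,395:440]
cv2.polylines(s,[p.round().astype(int)],True,(0,0,255),1)
o=np.hstack([cv2.resize(s[170:260,350:460],(440,360)),cv2.resize(w,(324,360))]);cv2.imwrite('pics/s6c.png',o)
```

```text
[372.12914817 191.60047005] [437.7720592 234.0840284]
[[412.9565131  165.44020183]
 [337.38415228 225.35489482]]
```

View pics/s6c.png

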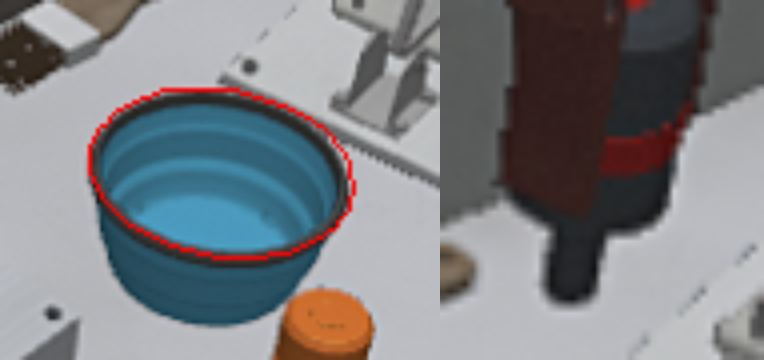

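The projected rim matches the bowl, and the stem tip lies over its centre within about 2 mm. I hand in.

```bash
python3 -c "
from workcell import close_job
print(close_job())"
```

```text
the job is handed in; nothing more can be done
None
```

The job is handed in at about 22 s: the red weight is the heavier (about 4.0 N against 1.0 N for white) and is held upright and still over the middle of the blue bowl, its tip about 108 mm above the rim, with the white one let go, fully home in the rack.

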